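Set the slope of a tile bed by pressing its sprung corners to the scale marks

TASK

The relief tile on the tilting bed is to lie at the slope marked on the bed's two upright scales. With a fingertip, press down the round steel pad at the bed's left near corner until that corner's pointer is level with the black tab on its scale, and let go; do the same at the right near corner. A corner stays where you leave it and cannot be raised again, so ease it down and stop at the tab; do not touch the tile, lift anything, or disturb the tabs and the things that stand around.

Things in the scene. Friction and masses are not known exactly. Their poses are not given: they have to be found in the camera images.
- bed: fixed V-shaped wooden base of the tilting bed; origin at the centre of the underside, on the table; x away from the robot, y left, z up. It carries a 230 mm square wooden plate (top 72 mm up) on a pivot ball under the middle of the far edge (x +115) and on a coil spring under each near corner. The upright scales, 53 mm wide, 94 mm high, stand at x -268, y +-210 mm and look at the robot
- left_pad (a point): centre of the top of the round steel pad (36 mm wide) on the plate's left near corner, 78 mm up at the start, at x -140, y +140 mm from the bed's origin. Pressing straight down takes about 5 N to start, about 8.5 N at 27 mm; it ends at 30 mm. It stays where it is left (rises under 1 mm) and does not move the other corner
- right_pad (a point): the same on the plate's right near corner, at x -140, y -140 mm from the bed's origin
- left_pointer (a point): end of the left pointer, a thin steel rod that runs from the left near corner toward the robot through the slot of the left scale and ends in a small black crossbar; 67 mm above the table at the start. It goes down 1.5 mm for each mm that the left pad goes down
- right_pointer (a point): the same for the right near corner and the right scale
- left_mark (a point): the point in the slot of the left scale that is level with the middle of the black index tab (6.5 mm high, clipped on the scale's outer edge): the left pointer must come to this height, 18 to 40 mm below its start. Ticks on the scale: every 3 mm, the first at the pointer's start, longer ones every 15 mm
- right_mark (a point): the same on the right scale; its tab is set independently of the left one
- tile_seat (a point): centre of the top of the wooden plate, where the tile lies
- tile: pinkish plaster tile with a raised flower, 200 x 200 mm, up to 16 mm thick, lying loose on the plate between low wooden stops; its top is at most 88 mm above the table and its near corners lie about 57 mm from the pads' centres; origin at the centre of its underside
- sanding_block: bystander: cork sanding block, 44 x 70 x 26 mm, in front of the bed; origin at the centre of its underside
- wax_block: bystander: block of beeswax, 32 x 60 x 14 mm, in front of the bed; origin at the centre of its underside
- pot_mustard: bystander: mustard paint pot with a black lid, 52 mm wide, 55 mm high, left of the plate; origin at the centre of its underside
- pot_green: bystander: green paint pot, 56 mm wide, 61 mm high, left of the plate farther back; origin at the centre of its underside
- pot_white: bystander: white paint pot, 52 mm wide, 61 mm high, right of the right near corner; origin at the centre of its underside
- tape_roll: bystander: roll of masking tape lying flat, 102 mm wide, 25 mm high, right of the plate; origin at the centre of its underside

How it is judged:
At the end, for the whole second after the job is handed in: both pointers rest within 4 mm in height of the middle of their tabs (2.7 mm of corner travel), and the tile lies at rest in its place on the plate (within 8 mm) (z of left_pointer in the frame of left_mark between -0.004 and 0.004 m and z of right_pointer in the frame of right_mark between -0.004 and 0.004 m and distance between tile and tile_seat below 0.008 m and linear speed of tile below 0.01 m/s); the robot touches nothing.
It fails at once if the tile is touched (more than 1 N) (contact force between any of the arm, the fingers and tile above 1 N).
It fails at once if the tile is lifted or shoved off its place (distance between tile and tile_seat above 0.01 m).
It fails at once if a corner is slammed: more than 25 N on the bed (contact force between any of the fingers, the arm and bed above 25 N).
It fails at once if a bystander is pushed or lifted (more than 15 mm), or an index tab shifted (more than 3 mm) (distance of any of sanding_block, wax_block, pot_mustard, pot_green, pot_white, tape_roll from where it was at the start of the episode above 0.015 m or distance of any of left_mark, right_mark from where it was at the start of the episode above 0.003 m).
It fails at once if a corner is pressed past its mark (pointer more than 7 mm below the middle of the tab) (z of left_pointer in the frame of left_mark below -0.007 m or z of right_pointer in the frame of right_mark below -0.007 m).
It also fails if it takes over 51 s, if anything falls off the work surface, if the arm or the gripper's body presses on something with over 40 N, if the wrist force passes 120 N, or if a joint passes its speed limit or range.

ROBOT

A 6-joint arm with a two-finger parallel gripper is mounted at the origin on the work surface; the furniture and walls round the work are solid. World frame = base frame: x ahead of the robot, y to its left, z up, the work surface at z = 0. Lengths are in m, angles in rad, forces in N, time in s.
With the tool pointing down it reaches from about 0.35 to 0.775 m from the base axis. Payload 7.3 kg.
Tool frame: the origin (TCP) lies at the very end of the fingers, on their centre line; the grasp point (between the pads) lies 19 mm behind it; z points along the fingers, y is the line along which they close (so a half turn about z gives the same grasp; the last joint's range is limited). The gripper opens to 92 mm and grips with 3 to 60 N. Pads are 19 mm wide; open, the fingers measure 130 mm over their backs; the gripper's body (75 mm by 190 mm) begins 47 mm behind the grasp point.
Start: joints at [1.175, 0.342, 1.524, -0, 1.275, -0.146], TCP at [0.13, 0.509, 0.227] pointing down, gripper open.
Joint ranges: [-2.53, 2.53], [-0.77, 2.02], [0.04, 2.7], [-1, 4.14], [0.28, 2.66], [-3.11, 3.11]. Speed limits (rad/s): [2.57, 2.57, 3.14, 3.14, 3.14, 3.14].

INTERFACE

Orientations are given as [roll, pitch, yaw] about the fixed x, y, z axes, in that order (R = Rz(yaw) Ry(pitch) Rx(roll)).
In Python, from cell import robot gives the robot as it stands.
- The arm moves only by the tool apply_moves, never from a script. Its argument "motion" is text: rows parted by semicolons, each of 7 numbers parted by spaces: the opening in per cent of the stroke, from 0 (shut) to 100 (fully open), then the shift along the tool's x, y, z in cm, then the turn, a rotation vector about the tool's x, y, z in rad. A call has 1 to 20 rows; each row shifts and turns the commanded pose from where the row before left it, along the tool's axes as they then stand; what a row does not reach is not made up. A row lasts 1/8 s, in which the tool goes at most 62.5 mm and 10.7 degrees, less where a joint would pass 70% of its speed; a pose out of reach is approached as far as the arm can. A call with a gripper value outside its range is refused whole. The fingers move at their own pace and stop on an object; "force" is the grip in N (left out, the last holds). Time passes only in rows, so rows that do not move let the fingers close. It gives the time, the measured TCP pose, the force, the opening and the grip force at its end, in the units of the state.
- robot.observe(): the state, without advancing time (a new reading comes with each control period).
- robot.read_camera(name): name is "scene" or "top"; returns a dict with "img" (400x640x3 uint8, red, green, blue), "fovy" (degrees; the focal length in pixels is half the picture's height over the tangent of half this angle, whatever the lens; pixels are square), "cx", "cy" (the principal point, pixels), "k1" (the pictures are not rectified: a ray, as slopes to the right and down, at radius r is drawn at 1 + k1 r^2 times it, then the intrinsics apply), "R" (3x3) and "t" (3): a world point X has camera coordinates R X + t. Camera axes: x right, y down, z forward; pixel columns grow to the right and rows downward; lengths in m; the calibration is good to about 2 mm. A picture is of the moment at which its call begins. There is no depth.
- robot.hand_in(): hands the job in; it is judged then, once.
Trained networks look in a picture, given as the dict that the camera call returned (one of the last four; its "shot" number tells which), for a name from the list of things; names that differ only in an ending like _2 or _b are one class to them, and where a whole thing is asked for, a point or a joint stands for the part that bears it (a point fixed in the world has none). Each returns a list of dicts, best first, with "score" (0 to 1); they miss things now and then, are a little off and sometimes report something else, mostly with a low value. They report only what shows in the picture. A call takes as long as a camera call.
- robot.search_frame(target, picture): "centre" ([x, y, z] in m, in world coordinates, good to about 4 mm: the middle of the surface that is visible of it).
- robot.trace(target, picture): "pixels" (400x640 bool, what is visible of it).
The state is a dict: "time": time; "qpos": joint angles; "qvel": joint speeds; "joint_efforts": joint torques, N m; "tool_pos": TCP position; "tool_rot": TCP orientation; "contact_force": force on the tool from outside, world axes, zero at the start; "torque": the same for the moment, N m; "opening": finger opening in m; "grip_force": force on a finger pad.
Only numpy, scipy, OpenCV 4.12 (cv2) and the standard library are available. Lean on these libraries where they do the work, as an engineer would, in place of code of your own. Each camera call takes 0.05 s, during which the arm holds its last target. There are 200 camera calls.

## Working session

There is one attempt and no reset: what is moved stays moved. The work goes in short steps, Python scripts to look and compute and a tool call to move; the robot and the scene stay as the last step left them, time stands still between calls to the robot, and variables do not carry over. Pictures are saved under pics/ and viewed, at most 10 in all, crops included, and the job is handed in when it is done.

Besides the shell and the picture viewer there is one more tool, called after "Emit:" by a JSON object that holds its "fn" and its "kwargs". apply_moves: Moves the arm, as the interface text tells. Its arguments: {"type":"object","properties":{"motion":{"type":"string"},"force":{"type":"number"}},"required":["motion"]}

```bash
mkdir -p pics; cat > h.py <<'E'
import numpy as np, cv2
from cell import robot
def K(p):
    f=200/np.tan(np.radians(p["fovy"])/2); return f
def ray(p,u,v):
    f=K(p); d=np.array([(u-p["cx"])/f,(v-p["cy"])/f]); s=d.copy()
    for _ in range(20): s=d/(1+p["k1"]*(s@s))
    R=np.array(p["R"]); return -R.T@np.array(p["t"]), R.T@np.array([s[0],s[1],1])
def at(p,u,v,ax,val):
    c,d=ray(p,u,v); return c+d*(val-c[ax])/d[ax]
def proj(p,X):
    c=np.array(p["R"])@np.array(X)+np.array(p["t"]); s=c[:2]/c[2]; s=s*(1+p["k1"]*(s@s)); return s*K(p)+[p["cx"],p["cy"]]
def save(n,im): cv2.imwrite("pics/"+n,cv2.cvtColor(im,cv2.COLOR_RGB2BGR))
E
python3 - <<'E'
from h import *
np.set_printoptions(precision=4,suppress=True)
s=robot.read_camera("scene");t=robot.read_camera("top")
save("s0.png",s["img"]);save("t0.png",t["img"])
for n,p in(("s",s),("t",t)):
    print(n,p["fovy"],-np.array(p["R"]).T@p["t"],np.array(p["R"])[2])
    for g in["left_pad","right_pad","left_pointer","right_pointer","left_mark","right_mark","tile","bed","pot_white","pot_mustard"]:
        print(g,[(np.round(d["centre"],4).tolist(),round(d["score"],2)) for d in robot.search_frame(g,p)[:3]])
print(robot.observe())
E
```

```text
s 54.70676804079605 [ 0.0168 -0.5468  0.9068] [ 0.475   0.4793 -0.738 ]
left_pad [([0.5208, -0.1709, 0.0727], 0.87)]
right_pad [([0.5174, -0.1726, 0.0736], 0.88)]
left_pointer [([0.517, -0.1694, 0.0782], 0.65)]
right_pointer [([0.5221, -0.1722, 0.0757], 0.56)]
left_mark []
right_mark []
tile [([0.6214, -0.1047, 0.0814], 0.84), ([0.4336, -0.3164, 0.0598], 0.69)]
bed [([0.4866, -0.1498, 0.011], 0.58)]
pot_white [([0.4304, -0.3169, 0.0612], 0.85)]
pot_mustard [([0.6102, 0.0714, 0.0513], 0.64), ([0.6204, -0.1048, 0.0817], 0.29)]
t 43.15019095201237 [0.4173 0.0027 1.452 ] [ 0.1116  0.0062 -0.9937]
left_pad [([0.5339, -0.095, 0.0685], 0.64)]
right_pad [([0.5311, -0.0941, 0.0671], 0.6)]
left_pointer [([0.5315, -0.0979, 0.0697], 0.94)]
right_pointer [([0.5329, -0.0968, 0.0725], 0.81)]
left_mark []
right_mark [([0.619, 0.0804, 0.0498], 0.72)]
tile [([0.6232, -0.0998, 0.0831], 0.87)]
bed [([0.489, -0.0907, 0.0111], 0.69)]
pot_white [([0.4473, -0.3094, 0.0603], 0.56), ([0.5345, -0.0968, 0.0709], 0.23)]
pot_mustard [([0.6165, 0.0779, 0.0531], 0.75), ([0.7054, 0.0683, 0.0614], 0.27)]
{'time': 1.1, 'qpos': array([ 1.175 ,  0.342 ,  1.5241, -0.    ,  1.2754, -0.146 ]), 'qvel': array([-0.0004,  0.0008,  0.0007, -0.0025,  0.0001,  0.0011]), 'joint_efforts': array([  0.0006, -43.1138, -24.4483,   0.0718,   0.0481,   0.    ]), 'tool_pos': array([0.1298, 0.5087, 0.2267]), 'tool_rot': array([3.1415, 0.    , 2.8918]), 'contact_force': array([ 0.2021,  0.3589, -0.068 ]), 'torque': array([ 0.031 , -0.0032,  0.0012]), 'grip_force': 0.0, 'opening': 0.09188502867895236}
```

View pics/s0.png

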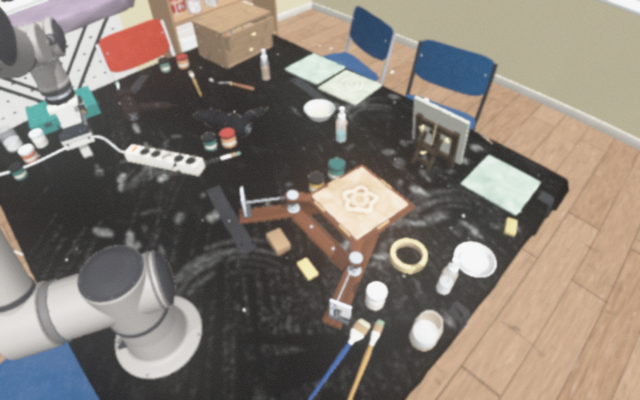

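View pics/t0.png

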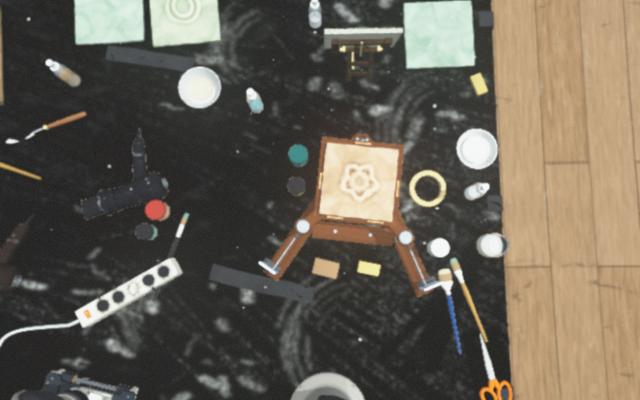

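```bash
python3 - <<'E'
from h import *
np.set_printoptions(precision=4,suppress=True)
ps=[robot.read_camera("scene") for _ in range(6)]
s=ps[-1]; im=np.mean([p["img"].astype(float) for p in ps],0).astype(np.uint8)
np.save("s_avg.npy",im)
a=cv2.resize(im[180:230,228:303],None,fx=8,fy=8,interpolation=cv2.INTER_CUBIC)
b=cv2.resize(im[245:330,320:395],None,fx=8,fy=8,interpolation=cv2.INTER_CUBIC)[:,:]
save("sl.png",a); save("sr.png",b[:600])
t=robot.read_camera("top")
c=t["img"]
o=np.hstack([cv2.resize(c[215:285,255:320],None,fx=6,fy=6,interpolation=cv2.INTER_CUBIC),cv2.resize(c[225:295,385:450],None,fx=6,fy=6,interpolation=cv2.INTER_CUBIC)])
save("tt.png",o)
for p,u in((t,[(303,227),(405,237)]),(s,[(293,196),(356,258)])):
    print([at(p,*q,2,.078) for q in u])
import pickle;pickle.dump({k:{q:p[q] for q in("R","t","fovy","cx","cy","k1")} for k,p in(("s",s),("t",t))},open("cal.pkl","wb"))
E
```

```text
[array([0.502 , 0.0575, 0.078 ]), array([ 0.4713, -0.2183,  0.078 ])]
[array([0.5009, 0.0526, 0.078 ]), array([ 0.4685, -0.2207,  0.078 ])]
```

View pics/sl.png

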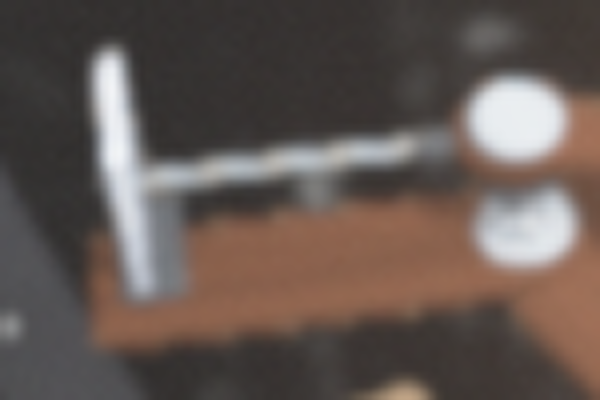

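View pics/sr.png

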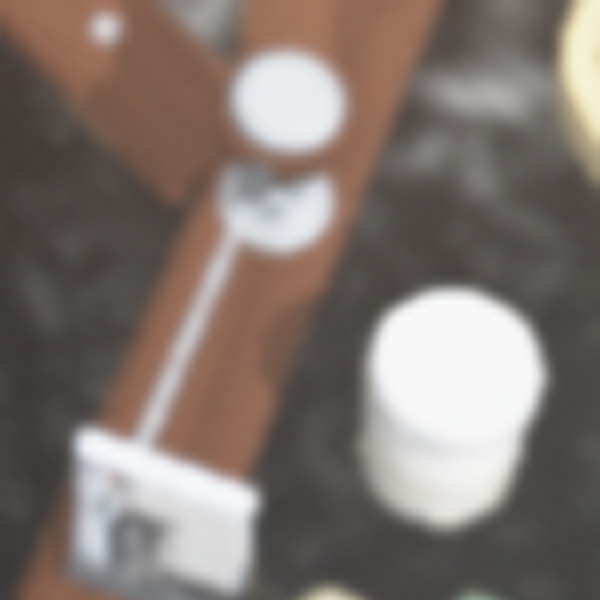

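View pics/tt.png

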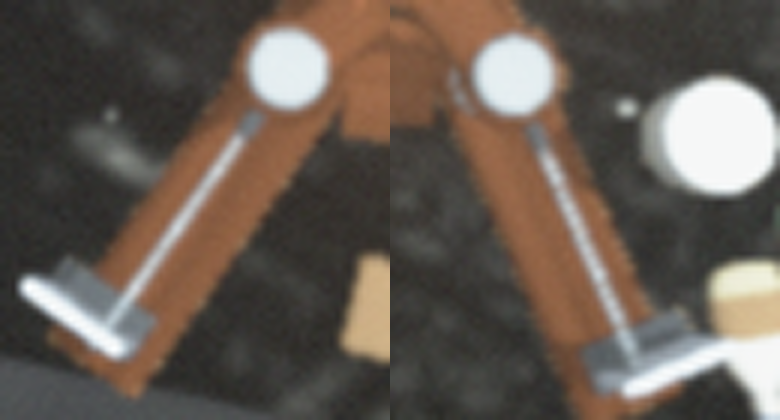

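```bash
cat >> h.py <<'E'
LP=np.array([.5015,.055,.078]);RP=np.array([.470,-.2195,.078])
yv=(LP-RP)/np.linalg.norm(LP-RP); xv=np.array([yv[1],-yv[0],0]); zv=np.array([0,0,1.])
O=(LP+RP)/2+.14*xv; O[2]=0
def bed(x,y,z): return O+x*xv+y*yv+z*zv
E
python3 - <<'E'
from h import *
import pickle
c=pickle.load(open("cal.pkl","rb"));im=np.load("s_avg.npy")
print(O,xv, robot.observe()["time"])
P=c["s"]
out=[]
for y,(u0,v0,w,h) in((.21,(230,180,36,45)),(-.21,(320,292,40,45))):
    cr=im[v0:v0+h,u0:u0+w].astype(float); g=np.clip(((cr/255)**.6)*255,0,255).astype(np.uint8)
    g=cv2.resize(g,None,fx=10,fy=10,interpolation=cv2.INTER_CUBIC); g=cv2.resize(g,(390,450))if 0 else g
    n=bed(-.268,y,0)-bed(-.14,np.sign(y)*.14,0); n/=np.linalg.norm(n); s=np.cross(zv,n)*(-1) # outward-ish
    if s@yv*y<0: s=-s
    for k in(-1,0,1):
        for z in(0,.03,.067,.094):
            q=proj(P,bed(-.268,y,0)+s*k*.0265+[0,0,z]); cv2.circle(g,tuple(int(a) for a in ((q-[u0,v0]+.5)*10)),3,[(255,0,0),(0,255,0),(80,80,255)][k+1],-1)
    out.append(g)
save("ov.png",np.hstack(out))
E
```

```text
[ 0.62483721 -0.09821083  0.        ] [ 0.99348007 -0.11400591  0.        ] 1.45
```

View pics/ov.png

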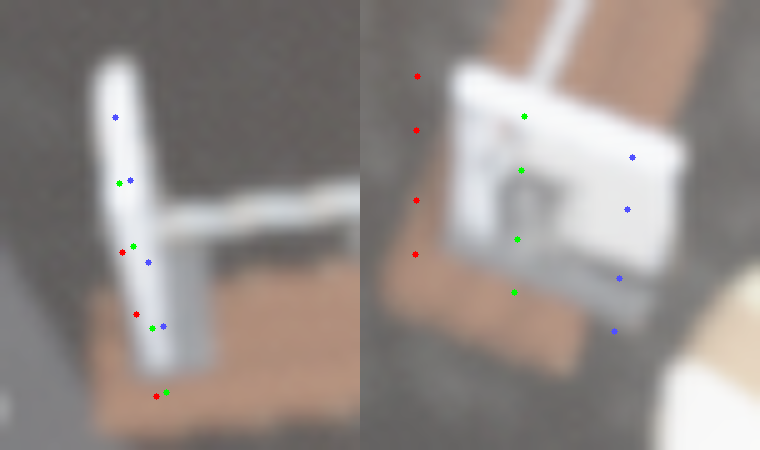

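```bash
python3 - <<'E'
from h import *
im=np.load("s_avg.npy").astype(int); g=im.mean(2).astype(int)
print("right cols 326-358");print("     "+" ".join("%3d"%i for i in range(326,358)))
for v in range(294,332): print(v,":"," ".join("%3d"%x for x in g[v,326:358]))
print("left")
print("     "+" ".join("%3d"%i for i in range(233,258)))
for v in range(182,224): print(v,":"," ".join("%3d"%x for x in g[v,233:258]))
E
```

```text
right cols 326-358
     326 327 328 329 330 331 332 333 334 335 336 337 338 339 340 341 342 343 344 345 346 347 348 349 350 351 352 353 354 355 356 357
294 :  65  66  65  65  70  77  84  94  99 105 110 116 137 174 194 170 131 114 110 107 104 106 109 111 112 113 114 107  93  78  71  68
295 :  67  67  66  65  69  74  82  92 100 106 110 122 155 188 187 150 120 113 110 106 104 106 108 111 113 114 114 108  91  76  71  69
296 :  69  70  68  68  69  74  84  94 101 108 115 132 173 199 177 135 116 112 108 105 104 107 109 111 113 114 113 103  87  72  70  70
297 :  71  74  74  77  88  93  99 104 107 111 119 148 188 199 164 126 113 111 108 104 106 108 109 112 114 115 109  98  81  70  69  72
298 :  71  75  80 107 142 154 146 133 123 119 130 167 195 182 143 118 113 110 107 105 108 108 110 113 113 112 106  88  72  68  69  74
299 :  70  75  89 144 205 222 217 195 170 153 159 186 195 163 127 112 111 108 106 106 107 109 111 112 113 111 101  82  68  67  68  74
300 :  67  71  93 163 229 242 242 237 227 217 212 213 198 157 128 118 112 108 105 107 107 109 112 113 112 110  96  78  68  67  70  75
301 :  64 
[... 8005 characters left out ...]
 100 104 115 124 123 116 111 110 108 105 104 103 105 104 106 104
218 :  81  82  82  80  77  74  80  92  99 102 103 106 106 105 105 107 106 106 106 105 106 106 106 107 106
219 :  82  81  83  83  81  79  85  95 102 104 105 104 105 105 105 106 106 107 107 106 107 107 107 106 105
220 :  82  82  83  83  83  83  89  98 104 106 106 107 107 106 106 105 105 105 104 103 104 103 103 103 100
221 :  82  82  82  82  82  84  92 101 104 104 103 104 103 102 103 101  97  94  93  95  94  95  96  96  89
222 :  81  82  81  82  82  87  92  98  98  96  96  93  94  93  91  87  81  79  77  78  79  80  81  81  74
223 :  82  82  81  83  83  84  88  90  88  83  78  77  77  76  74  71  62  61  59  62  62  62  65  64  62
```

```bash
python3 - <<'E'
from h import *
acc=0
for i in range(40):
    p=robot.read_camera("scene"); acc=acc+p["img"].astype(float)
    if i>36:
        for n in("left_mark","right_mark","left_pointer","right_pointer"): print(n,[(np.round(d["centre"],4).tolist(),round(d["score"],2)) for d in robot.search_frame(n,p)[:3]])
acc/=40; np.save("S40.npy",acc)
acc2=0
for i in range(20): acc2=acc2+robot.read_camera("top")["img"].astype(float)
acc2/=20; np.save("T20.npy",acc2)
def crop(a,u,v,w,h,z,lo,hi):
    c=np.clip((a[v:v+h,u:u+w]-lo)/(hi-lo),0,1)**.8*255
    return cv2.resize(c.astype(np.uint8),(w*z,h*z),interpolation=cv2.INTER_CUBIC)
A=np.hstack([crop(acc,226,180,32,40,12,30,130),crop(acc,326,292,32,40,12,30,130)])
save("dark.png",A)
print(robot.observe()["time"])
g=acc.mean(2)
print("L");
for v in range(184,212): print(v,np.round(g[v,229:241],1))
print("R")
for v in range(304,324): print(v,np.round(g[v,346:358],1))
E
```

```text
left_mark [([0.518, -0.1707, 0.0737], 0.7), ([0.698, 0.0612, 0.0615], 0.5)]
right_mark []
left_pointer [([0.5193, -0.1683, 0.075], 0.72)]
right_pointer [([0.5245, -0.1748, 0.073], 0.61)]
left_mark []
right_mark []
left_pointer [([0.5184, -0.1731, 0.0746], 0.57)]
right_pointer [([0.5228, -0.1726, 0.0739], 0.83)]
left_mark []
right_mark []
left_pointer [([0.5159, -0.1681, 0.0754], 0.86)]
right_pointer [([0.5231, -0.169, 0.0737], 0.94)]
5.05
L
184 [51.2 50.  49.9 49.5 50.6 50.4 50.5 49.7 50.4 49.8 50.9 52.5]
185 [51.2 50.7 50.8 50.2 50.5 50.1 50.9 49.8 50.1 50.6 55.3 70. ]
186 [ 52.6  51.5  51.7  51.2  50.3  50.7  50.   50.2  50.6  52.6  72.7 113.7]
187 [ 54.3  54.   53.5  52.1  51.3  50.1  50.5  50.2  51.1  59.   99.9 162.9]
188 [ 55.8  56.5  56.1  54.   52.7  51.7  51.4  50.4  51.   64.7 120.  195.3]
189 [ 55.8  57.   56.2  56.6  54.5  53.6  52.5  51.9  51.5  67.3 128.1 208.1]
190 [ 53.6  55.8  56.5  56.3  56.5  55.8  54.3  52.9  52.6  68.2 129.3 210.4]
191 [ 51.6  53.1  54.8  55.9  56.8  56.8  55.6  53.5  52.8  67.4 126.7 207.8]
192 [ 51.   52.1  53.7  55.5  56.4  56.7  55.5  54.   5
[... 2258 characters left out ...]
15 [217.1 217.5 217.2 212.7 185.9 133.1  85.9  72.   70.4  70.7  72.4  74.7]
316 [212.8 215.5 215.3 204.4 168.9 121.7  86.7  73.6  71.1  70.   71.4  72.9]
317 [188.4 201.2 206.2 191.5 150.4 110.6  87.1  77.5  73.9  72.1  71.   72. ]
318 [146.8 164.5 175.1 163.  127.9 100.7  86.7  81.   79.5  75.9  73.8  78.4]
319 [111.1 121.2 129.2 121.8 101.7  89.6  84.4  82.6  82.8  81.7  84.7 102.9]
320 [111.4 108.1 104.4  95.8  85.8  81.6  80.4  81.6  84.6  91.2 107.4 138.9]
321 [122.8 121.6 115.1  97.4  83.2  78.8  78.1  79.8  86.4 105.5 133.4 164.8]
322 [125.  125.6 116.4  95.   80.5  77.1  77.7  81.7  95.3 121.6 150.2 172.7]
323 [117.8 118.3 103.9  84.   76.2  75.9  80.   91.  114.7 141.2 162.  174.4]
```

View pics/dark.png

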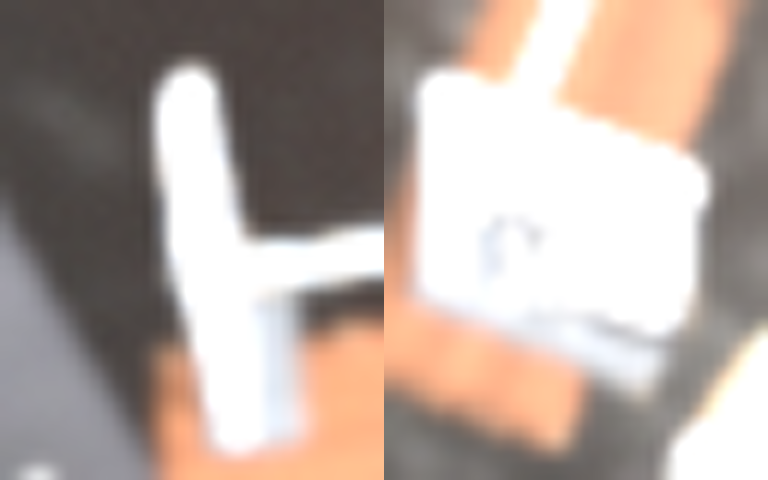

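```bash
cat > rl.py <<'E'
from h import *
def rl(a,u,v,w,h,z=6,sig=.75,n=150):
    m=6; c=a[v-m:v+h+m,u-m:u+w+m].astype(np.float64)
    H,W=c.shape[:2]
    def fw(x): return cv2.resize(cv2.GaussianBlur(x,(0,0),sig*z,borderType=cv2.BORDER_REPLICATE),(W,H),interpolation=cv2.INTER_AREA)
    def bk(y): return cv2.GaussianBlur(np.kron(y,np.ones((z,z,1))),(0,0),sig*z,borderType=cv2.BORDER_REPLICATE)
    x=cv2.resize(c,(W*z,H*z),interpolation=cv2.INTER_LINEAR)
    for _ in range(n): x=x*bk(c/np.maximum(fw(x),1))
    return x[m*z:-m*z,m*z:-m*z]
E
python3 - <<'E'
from rl import *
S=np.load("S40.npy")
L=rl(S,228,182,36,42);R=rl(S,324,294,36,42)
np.save("L.npy",L);np.save("R.npy",R)
f=lambda x:cv2.resize((np.clip((x-20)/235,0,1)**.6*255).astype(np.uint8),None,fx=1.8,fy=1.8,interpolation=cv2.INTER_LINEAR)
save("rl.png",np.hstack([f(L),f(R)])); print(f(L).shape)
E
```

```text
(454, 389, 3)
```

View pics/rl.png

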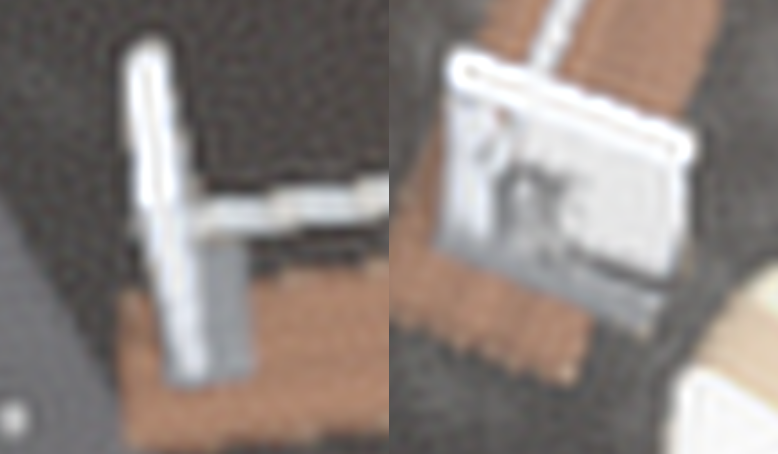

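```bash
python3 - <<'E'
from h import *
import pickle
P=pickle.load(open("cal.pkl","rb"))["s"]
np.set_printoptions(precision=2,suppress=True)
for y in(.21,-.21):
    C=bed(-.268,y,.067);n=C-bed(-.14,np.sign(y)*.14,.067);n/=np.linalg.norm(n);s=np.cross(n,zv)
    if s@yv*y<0:s=-s
    q=proj(P,C);print(q,"out10",proj(P,C+.01*s)-q,"front10",proj(P,C+.01*n)-q,"up10",proj(P,C+.01*zv)-q, "bedx10",proj(P,C+.01*xv)-q,"bedx only normal: n=-x s=y", proj(P,C+.01*yv)-q)
L=np.load("L.npy").mean(2);R=np.load("R.npy").mean(2)
# profiles along scale's vertical at right: shift outward in px
P0=np.array([351.0,308.5])
up=proj(P,C+.01*zv)-q; out=proj(P,C+.01*s)-q
for k in range(2,50,5):
    b=P0-out*k/10
    pr=[cv2.remap(R.astype(np.float32),np.float32([[(b[0]-up[0]*d/10-324+.5)*6-.5]]),np.float32([[(b[1]-up[1]*d/10-294+.5)*6-.5]]),1)[0,0] for d in range(0,100,4)]
    print(k,np.round(pr).astype(int))
print(np.round(R[:, (353-324)*6+3][20*6:28*6:3]).astype(int))
E
```

```text
[242.84 204.13] out10 [-0.13 -2.51] front10 [-3.43  0.45] up10 [-0.52 -2.29] bedx10 [ 2.94 -1.6 ] bedx only normal: n=-x s=y [-1.75 -1.99]
[335.63 308.51] out10 [3.98 1.5 ] front10 [-1.56  3.63] up10 [ 0.11 -1.95] bedx10 [ 3.25 -2.44] bedx only normal: n=-x s=y [-2.72 -3.03]
2 [254 237 238 250 248 241 240 237 221 202 185 171 153 129  96  76  85  89
  79  71  66  68  78  85  78]
7 [257 247 224 220 222 224 224 222 220 217 214 216 216 201 162 104  84 125
 146 127 123 124 102  80  71]
12 [251 241 219 219 220 218 220 221 218 219 215 218 219 195 159 104  86 120
 131 123 127 120  94  73  67]
17 [250 245 224 216 220 222 221 219 218 218 219 219 215 208 169 108  91 113
 135 129 122 109  86  68  64]
22 [252 244 227 221 223 221 201 197 210 213 202 203 207 204 173 124 114 133
 142 132 125 114 109 111 106]
27 [250 241 219 216 222 217 189 150 140 152 170 183 193 180 160 145 130 124
 122 122 122 116 109 107 111]
32 [249 247 227 222 220 212 195 153 110 102 111 117 121 129 142 148 137 119
 116 125 124 110 102 105 107]
37 [252 240 213 200 200 201 195 158 118 124 165 167 146 137 133 140 152 154
 143 130 122 112 104 104 103]
42 [259 237 160 146 174 198 215 222 209 165 117 101 104 111 116 119 124 126
 128 128 123 117 113 114 115]
47 [256 239 205 218 229 221 214 187 164 176 205 219 227 230 228 224 215 191
 158 135 121 108 103 105 108]
[75 75 72 70 70 71 73 75 77 79 80 82 83 83 81 78]
```

```bash
python3 - <<'E'
from h import *
S=np.load("S40.npy"); g=S.mean(2)
print("     "+" ".join("%5d"%i for i in range(238,253)))
for v in range(185,205): print(v," ".join("%5.1f"%x for x in g[v,238:253]))
print("R-B")
d=S[:,:,0]-S[:,:,2]
for v in range(187,206): print(v," ".join("%4.0f"%x for x in d[v,238:253]))
print("right R-B")
print("     "+" ".join("%4d"%i for i in range(338,358)))
for v in range(305,326): print(v," ".join("%4.0f"%x for x in d[v,338:358]))
T=np.load("T20.npy").mean(2)
print("top L")
print("     "+" ".join("%3d"%i for i in range(254,286)))
for v in range(255,282): print(v," ".join("%3.0f"%x for x in T[v,254:286]))
print("top R")
print("     "+" ".join("%3d"%i for i in range(414,446)))
for v in range(272,298): print(v," ".join("%3.0f"%x for x in T[v,414:446]))
E
```

```text
238   239   240   241   242   243   244   245   246   247   248   249   250   251   252
185  50.6  55.3  70.0  86.5  85.4  67.4  53.2  50.6  50.0  49.7  49.9  50.6  50.1  50.8  50.9
186  52.6  72.7 113.7 145.4 139.4  98.5  60.6  50.7  50.1  50.0  50.4  50.4  51.0  50.8  50.9
187  59.0  99.9 162.9 204.5 191.2 130.5  70.4  51.9  50.2  50.9  50.0  50.9  50.3  51.2  50.8
188  64.7 120.0 195.3 229.8 218.9 150.2  78.7  52.6  50.5  50.8  50.9  51.9  51.8  51.2  51.3
189  67.3 128.1 208.1 236.2 226.8 161.8  85.6  54.7  50.2  50.2  51.0  51.4  51.5  50.9  51.3
190  68.2 129.3 210.4 238.0 231.4 174.1  97.5  57.6  50.7  50.9  50.6  51.9  51.6  51.4  50.8
191  67.4 126.7 207.8 238.0 234.2 186.6 108.8  61.0  51.5  50.6  50.9  50.9  51.0  51.0  50.5
192  65.4 121.0 200.1 236.3 234.9 192.7 115.4  63.8  51.6  50.9  51.2  51.7  51.2  50.8  50.8
193  63.5 113.7 190.8 232.9 234.6 198.9 125.5  71.8  52.8  50.6  50.5  51.1  51.6  50.7  51.1
194  60.6 105.3 180.4 230.4 235.5 211.0 144.1  85.2  56.2  51.3  50.5  51.1  51.6  51.4  50.8
195  56.9  93.9 166.7 226.6 236.5 219.6 161.0  97.1  58.5  51.2  50.4  5
[... 11245 characters left out ...]
  46  45  47  46  46  45  45  45  67 125
293  58  72  80  88  95  99 101 100  97  92  95 104  98  84  73  59  53  52  48  47  46  45  46  46  46  45  46  45  44  44  56 100
294  54  63  74  84  92  99 103 100  90  79  74  78  73  62  56  55  56  55  52  48  46  46  47  47  47  45  45  44  45  44  47  75
295  52  60  76  89  98 100 105  97  78  66  59  59  59  56  55  58  58  57  52  49  45  46  46  47  45  46  44  45  44  43  45  60
296  57  58  71  93 104  94  82  74  65  62  60  61  63  61  59  58  55  53  51  49  46  45  46  46  45  44  44  43  44  43  44  54
297  63  60  61  72  78  69  58  57  59  62  63  64  65  64  60  55  51  49  50  49  46  44  46  46  45  45  44  44  43  44  44  52
```

Emit:
{"fn": "apply_moves", "kwargs": {"motion": "0 -3.94 -2.9 0;0 -3.94 -2.9 0 0 0 0"}}

```text
schema error: expected 7 numbers
```

Emit:
{"fn": "apply_moves", "kwargs": {"motion": "0 -2.36 -1.74 0 0 0 0;0 -2.36 -1.74 0 0 0 0;0 -2.36 -1.74 0 0 0 0;0 -2.36 -1.74 0 0 0 0;0 -2.36 -1.74 0 0 0 0;0 -2.36 -1.74 0 0 0 0;0 -2.36 -1.74 0 0 0 0;0 -2.36 -1.74 0 0 0 0;0 -2.36 -1.74 0 0 0 0;0 -2.36 -1.74 0 0 0 0;0 -2.36 -1.74 0 0 0 0;0 -2.36 -1.74 0 0 0 0;0 -2.36 -1.74 0 0 0 0;0 -2.36 -1.74 0 0 0 0;0 -2.36 -1.74 0 0 0 0;0 -2.36 -1.74 0 0 0 0;0 -2.36 -1.74 0 0 0 0;0 -2.36 -1.74 0 0 0 0;0 -2.36 -1.74 0 0 0 0;0 -2.36 -1.74 0 0 0 0"}}

```text
time: 7.55
tool_pos: [0.5017, 0.054, 0.2268]
tool_rot: [3.141, 0.0, 2.892]
contact_force: [0.1, -0.6, -0.1]
opening: 0.0005
grip_force: 0.0
```

Emit:
{"fn": "apply_moves", "kwargs": {"motion": "0 0 0 2.6 0 0 0;0 0 0 2.6 0 0 0;0 0 0 2.6 0 0 0;0 0 0 2.6 0 0 0;0 0 0 2.6 0 0 0;0 0 0 0.8 0 0 0;0 0 0 0.3 0 0 0;0 0 0 0.2 0 0 0;0 0 0 0.1 0 0 0;0 0 0 0.1 0 0 0;0 0 0 0.1 0 0 0;0 0 0 0 0 0 0"}}

```text
time: 9.05
tool_pos: [0.5011, 0.0549, 0.0807]
tool_rot: [3.142, -0.0, 2.892]
contact_force: [-0.1, 0.8, -0.4]
opening: 0.0004
grip_force: 0.0
```

Emit:
{"fn": "apply_moves", "kwargs": {"motion": "0 0 0 0.1 0 0 0;0 0 0 0.1 0 0 0;0 0 0 0.1 0 0 0;0 0 0 0.1 0 0 0;0 0 0 0.1 0 0 0;0 0 0 0.2 0 0 0;0 0 0 0.2 0 0 0;0 0 0 0.2 0 0 0;0 0 0 0.2 0 0 0;0 0 0 0.1 0 0 0;0 0 0 0.1 0 0 0;0 0 0 0 0 0 0"}}

```text
time: 10.55
tool_pos: [0.5009, 0.0552, 0.0661]
tool_rot: [3.141, -0.0, 2.892]
contact_force: [-2.3, 2.1, 6.0]
opening: 0.0006
grip_force: 2.8
```

Emit:
{"fn": "apply_moves", "kwargs": {"motion": "0 0 0 -1 0 0 0;0 0 0 -2 0 0 0;0 0 0 -2 0 0 0;0 -0.38 -2.74 0 0 0 0;0 -0.38 -2.74 0 0 0 0;0 -0.38 -2.74 0 0 0 0;0 -0.38 -2.74 0 0 0 0;0 -0.38 -2.74 0 0 0 0;0 -0.38 -2.74 0 0 0 0;0 -0.38 -2.74 0 0 0 0;0 -0.38 -2.74 0 0 0 0;0 -0.38 -2.74 0 0 0 0;0 -0.38 -2.74 0 0 0 0;0 0 0 1.5 0 0 0;0 0 0 1.5 0 0 0;0 0 0 0.3 0 0 0;0 0 0 0 0 0 0"}}

```text
time: 12.68
tool_pos: [0.4701, -0.2192, 0.0823]
tool_rot: [3.141, -0.001, 2.893]
contact_force: [0.4, -0.3, 0.9]
opening: 0.0002
grip_force: 0.0
```

Emit:
{"fn": "apply_moves", "kwargs": {"motion": "0 0 0 0.1 0 0 0;0 0 0 0.1 0 0 0;0 0 0 0.1 0 0 0;0 0 0 0.1 0 0 0;0 0 0 0.1 0 0 0;0 0 0 0.1 0 0 0;0 0 0 0.15 0 0 0;0 0 0 0.2 0 0 0;0 0 0 0.2 0 0 0;0 0 0 0.2 0 0 0;0 0 0 0.2 0 0 0;0 0 0 0.1 0 0 0;0 0 0 0 0 0 0"}}

```text
time: 14.3
tool_pos: [0.4703, -0.2209, 0.0668]
tool_rot: [-3.14, 0.001, 2.892]
contact_force: [-2.3, -2.2, 4.8]
opening: 0.0004
grip_force: 2.6
```

Emit:
{"fn": "apply_moves", "kwargs": {"motion": "0 0 0 -1 0 0 0;0 0 0 -2 0 0 0;0 0 0 -4 0 0 0;0 0 0 -4 0 0 0;0 -1 2.8 -1 0 0 0;0 -1 2.8 0 0 0 0;0 -1 2.8 0 0 0 0;0 -1 2.8 0 0 0 0;0 -1 2.8 0 0 0 0;0 -1 2.8 0 0 0 0;0 -1 2.8 0 0 0 0;0 -1 2.8 0 0 0 0;0 -1 2.8 0 0 0 0;0 -1 2.8 0 0 0 0;0 -1 2.8 0 0 0 0;0 -1 2.8 0 0 0 0;0 -1 2.8 0 0 0 0;0 0 0 0 0 0 0"}}

```text
time: 16.55
tool_pos: [0.6864, 0.1025, 0.1859]
tool_rot: [3.141, -0.0, 2.894]
contact_force: [-0.6, -0.8, -0.6]
opening: 0.0004
grip_force: 0.0
```

```bash
python3 - <<'E'
from rl import *
S=np.mean([robot.read_camera("scene")["img"].astype(float) for _ in range(20)],0); np.save("S2.npy",S)
L=rl(S,228,182,36,42);R=rl(S,324,294,36,42);np.save("L2.npy",L);np.save("R2.npy",R)
f=lambda x:cv2.resize((np.clip((x-20)/235,0,1)**.6*255).astype(np.uint8),None,fx=1.8,fy=1.8,interpolation=cv2.INTER_LINEAR)
save("rl2.png",np.hstack([f(L),f(R)]))
g=S.mean(2);d=S[:,:,0]-S[:,:,2]
print("     "+" ".join("%3d"%i for i in range(237,256)))
for v in range(190,216): print(v," ".join("%3.0f"%x for x in g[v,237:256])," | "," ".join("%3.0f"%x for x in d[v,241:252]))
E
```

```text
237 238 239 240 241 242 243 244 245 246 247 248 249 250 251 252 253 254 255
190  52  67 129 209 238 231 174  96  56  51  50  50  50  49  49  50  50  51  51  |   -4  -7  -7   0   4   3   4   4   4   4   5
191  52  66 126 207 238 234 186 108  60  50  50  50  50  51  50  50  49  50  50  |   -4  -6  -9  -2   2   3   3   4   4   5   4
192  53  65 121 200 236 235 193 115  64  51  50  50  50  51  50  50  49  51  51  |   -5  -6 -12  -5   1   3   3   4   4   4   4
193  51  63 113 190 234 235 199 125  70  52  49  50  50  51  51  50  50  50  49  |   -5  -7 -13  -5   1   3   4   4   4   4   4
194  51  60 106 181 231 236 210 144  84  54  50  50  50  50  50  50  50  50  51  |   -6  -7 -10  -3   2   4   4   5   4   4   4
195  50  56  93 167 227 237 220 160  96  57  51  50  50  50  50  49  51  50  51  |   -8  -6  -8  -5   1   3   4   5   4   5   4
196  49  53  81 154 223 237 224 169 103  59  50  51  50  51  52  51  50  51  52  |   -9  -7  -9  -8  -2   2   4   5   4   5   4
197  50  51  75 149 222 239 228 177 109  65  52  51  50  51  51  52  52  52  51  |  -10  -6  -9 -11  -4   2   5   4   4   4   4

[... 1603 characters left out ...]
 102 102 103  |   35  14  -6 -15 -16 -13 -10  -8  -4  10  33
211  50  58  72  83  88 105 152 196 202 170 136 122 118 113 107 103 103 103 103  |   39  19  -4 -14 -16 -13 -10  -8  -5   8  32
212  51  57  70  81  85  99 141 188 197 169 136 122 120 116 109 104 104 104 104  |   40  22  -1 -13 -15 -13 -10  -8  -6   8  30
213  52  58  72  83  87  95 130 176 194 173 140 124 122 119 112 107 105 104 104  |   44  27   2 -11 -15 -14 -11  -9  -6   7  31
214  55  59  76  89  93  97 120 163 191 179 146 127 125 122 116 108 105 104 103  |   50  34   7 -10 -15 -14 -11  -9  -6   5  28
215  60  63  79  94  98  99 115 150 181 176 146 126 124 122 116 108 103 103 102  |   55  39  10  -8 -13 -13 -10  -8  -5   5  27
```

View pics/rl2.png

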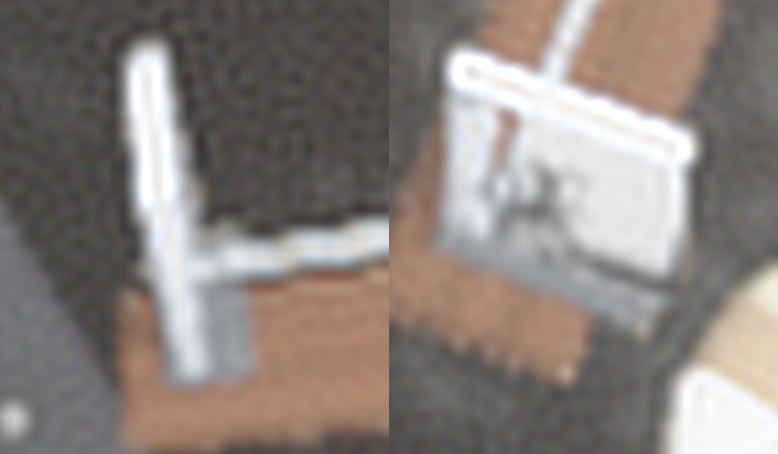

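```bash
python3 - <<'E'
from h import *
np.set_printoptions(suppress=True)
R=np.load("R.npy");R2=np.load("R2.npy");L2=np.load("L2.npy")
P0=np.array([351.0,308.5]);out=np.array([3.98,1.5]);up=np.array([.11,-1.95])
def smp(A,u,v,u0,v0): 
    x=(u-u0+.5)*6-.5;y=(v-v0+.5)*6-.5
    return np.round(cv2.remap(A.astype(np.float32),np.float32([[x]]),np.float32([[y]]),1)[0,0]).astype(int)
def r(A,k,d): b=P0-out*k/10-up*d/10; return smp(A,*b,324,294)
print("crossbar",r(R,32,36),r(R,30,33),"strip",r(R,7,63),r(R,12,63),r(R,17,63),"foot",r(R,12,78),r(R,17,78),"wood",r(R,45,95),"white",r(R,12,30))
for nm,A in(("R",R),("R2",R2)):
    print(nm)
    for k in range(-8,54,4): print(k," ".join("%3d"%int(r(A,k,d).mean()) for d in range(8,96,3)))
print("R-B R")
for k in range(-8,54,4): print(k," ".join("%3d"%int(r(R,k,d)[0]-r(R,k,d)[2]) for d in range(8,96,3)))
print("Ltab")
for v in np.arange(195,205,.5): print(v,[tuple(smp(L2,u,v,228,182)) for u in(244.5,245.5,246,246.5,247,248)])
print(robot.observe()["time"])
E
```

```text
crossbar [101 102 102] [109 109 109] strip [85 84 85] [83 82 83] [89 88 90] foot [122 125 128] [122 126 129] wood [145 105  85] white [219 219 219]
R
-8  66  69  68  66  69  73  71  70  70  71  73  79  84  85  85  84  80  75  75  79  90 107 122 130 141 153 153 158 193 232
-4  62  62  62  62  62  62  61  61  65  73  79  81  83  85  85  81  77  76  76  77  78  79  75  71  73  79  85  96 119 166
0 147 163 172 171 169 175 181 180 168 155 142 128 117 109 101  89  80  77  80  79  75  74  75  74  74  79  81  78  73  72
4 227 222 220 219 218 218 218 217 219 221 222 221 221 220 207 185 143  99  78  95 119 116  97  83  78  73  71  72  79  84
8 225 223 224 225 224 223 223 221 221 219 216 215 218 217 213 196 164 118  91  89 115 139 135 126 126 130 123 101  82  72
12 218 217 221 219 218 218 221 220 218 218 217 215 218 222 207 189 160 119  87  91 118 131 126 123 127 124 109  89  73  67
16 223 216 219 221 220 219 218 218 217 217 218 219 219 217 217 205 172 123  90  88 109 133 134 129 125 116  98  83  72  68
20 230 223 221 221 219 214 213 215 219 221 218 215 215 217 218 210 180 137 109 104 122 135 1
[... 9839 characters left out ...]
(121), np.int64(120)), (np.int64(117), np.int64(115), np.int64(113)), (np.int64(129), np.int64(126), np.int64(124))]
204.0 [(np.int64(196), np.int64(206), np.int64(216)), (np.int64(152), np.int64(152), np.int64(158)), (np.int64(136), np.int64(135), np.int64(137)), (np.int64(127), np.int64(126), np.int64(128)), (np.int64(122), np.int64(121), np.int64(124)), (np.int64(139), np.int64(139), np.int64(140))]
204.5 [(np.int64(198), np.int64(206), np.int64(219)), (np.int64(157), np.int64(160), np.int64(169)), (np.int64(143), np.int64(144), np.int64(146)), (np.int64(134), np.int64(136), np.int64(138)), (np.int64(130), np.int64(132), np.int64(136)), (np.int64(152), np.int64(156), np.int64(160))]
17.55
```

```bash
cat > fit.py <<'E'
from h import *
import pickle
from scipy.optimize import minimize
P=pickle.load(open("cal.pkl","rb"))["s"]; cam=-np.array(P["R"]).T@P["t"]
SS=8
def run(side,S,win,mask,lapF,lapB,seed):
    y=.21*side; n=bed(-.268,y,0)-bed(-.14,side*.14,0); yaw0=np.arctan2(n[1],n[0])
    u0,v0,w,h=win; tgt=S.mean(2)[v0:v0+h,u0:u0+w]; m=mask(*np.meshgrid(np.arange(u0,u0+w),np.arange(v0,v0+h)))
    def model(q):
        dx,dy,dyaw,T,z,p,o=q
        nn=np.array([np.cos(yaw0+dyaw),np.sin(yaw0+dyaw),0]); s=np.cross(nn,zv); s=s if s@yv*side>0 else -s
        E=bed(-.268,y,0)+np.array([dx,dy,0])/1000+s*.0386 # outer front edge
        lab=np.zeros((h*SS,w*SS),np.uint8)
        def box(o0,o1,f0,f1,z0,z1,l): # mm; f positive = front
            c=lambda a,b,g:E+(s*a+nn*b+zv*g)/1000
            A=[o0,o1];B=[f0,f1];G=[z0,z1]
            for ax in range(3):
                for e in(0,1):
                    N=[s,nn,zv][ax]*(1 if e else -1)
                    r=[(A,B,G)[ax][e]]
                    o2=[i for i in range(3) if i!=ax]; pts=[]
                    for i,j in((0,0),(0,1),(1,1),(1,0)):
                        v=[0,0,0]; v[ax]=r[0]; v[o2[0]]=(A,B,G)[o2[0]][i]; v[o2[1]]=(A,B,G)[o2[1]][j]; pts.append(c(*v))
                    if N@(cam-pts[0])>0:
                        px=np.array([proj(P,t) for t in pts])
                        cv2.fillConvexPoly(lab,np.int32(np.round(((px-[u0,v0]+.5)*SS-.5)*16)),l[ax*2+e] if isinstance(l,(list,tuple)) else l,shift=4)
        tl=[5,5,5,5,6,6]
        box(-1,o,-T-p,p,z-3.25,z+3.25,tl)
        box(-53,0,-T,0,0,94,[1,1,2,3,4,4])
        if side>0: box(-lapB,o,-T-p,-T,z-3.25,z+3.25,tl)
        else: box(-lapF,o,0,p,z-3.25,z+3.25,tl)
        cov=[cv2.resize(cv2.GaussianBlur((lab==k).astype(np.float32),(0,0),.75*SS),(w,h),interpolation=cv2.INTER_AREA)[m] for k in range(7)]
        return np.array([c for c in cov if c.max()>.05]).T
    def cost(q,full=False):
        A=model(q); b=tgt[m]; x,*_=np.linalg.lstsq(np.vstack([A,np.eye(A.shape[1])*.05]),np.r_[b,np.ones(A.shape[1])*5],rcond=None); r=A@x-b
        pr=((q[5]-1.5)/1)**2+((q[6]-3)/1.5)**2+(q[2]/.05)**2
        if full: return np.sqrt((r**2).mean()),x
        return (r**2).mean()+pr
    best=None
    for z in seed:
        q0=np.array([0,0,0,8,z,1.5,3.])
        sim=np.vstack([q0]+[q0+d for d in np.diag([5,5,.05,2,3,.7,1.])])
        rs=minimize(cost,q0,method="Nelder-Mead",options=dict(initial_simplex=sim,maxiter=900,xatol=.02,fatol=.01))
        rs=minimize(cost,rs.x,method="Nelder-Mead",options=dict(maxiter=600,xatol=.02,fatol=.01))
        rm,x=cost(rs.x,True); print(side,z,np.round(rs.x,2),round(rs.fun,2),round(rm,2),np.round(x))
E
time python3 - <<'E'
from fit import *
S2=np.load("S2.npy");S1=np.load("S40.npy")
run(1,S2,(232,178,24,30),lambda u,v:(v<=201)&(v>=182)&(u>=236)&(u<=250),25,2,(30,36,42,47))
run(1,S2,(232,178,24,30),lambda u,v:(v<=201)&(v>=182)&(u>=236)&(u<=250),25,6,(33,40))
mk=lambda u,v:(u>=344)&(u<=354)&(v>308.3+.377*(u-351)-1)&(v<=319+.377*(u-350))
run(-1,S2,(336,298,24,32),mk,25,2,(30,36,42,47))
E
```

```text
1 30 [1.510e+00 9.650e+00 2.000e-02 1.043e+01 2.753e+01 4.600e-01 2.450e+00] 20.99 4.43 [ 51. 235. 160. 240.  68. 142.]
1 36 [ 1.53  9.8   0.    9.82 35.81  0.82  2.64] 27.13 5.16 [ 51. 234. 173. 242.  96.  44.]
1 42 [ 1.44  9.85  0.    9.96 39.23  0.8   2.72] 26.45 5.09 [ 51. 233. 173. 241. 101.   9.]
1 47 [1.500e+00 9.650e+00 2.000e-02 1.042e+01 4.444e+01 2.700e-01 3.050e+00] 21.47 4.45 [ 51. 235. 161. 240. 101.  71.]
1 33 [1.370e+00 9.420e+00 2.000e-02 1.044e+01 3.230e+01 1.500e-01 3.010e+00] 21.83 4.45 [ 51. 236. 159. 240. 127. 151.]
1 40 [1.480e+00 9.690e+00 2.000e-02 1.044e+01 3.735e+01 4.400e-01 2.600e+00] 21.21 4.46 [ 51. 235. 159. 240. 153.  86.]
-1 30 [0.000e+00 2.840e+00 3.000e-02 6.720e+00 3.222e+01 1.730e+00 2.920e+00] 47.75 6.87 [ 75. 179. 222. 267. 172.  50.]
-1 36 [-1.280e+00  1.390e+00  1.000e-02  7.310e+00  3.793e+01  1.650e+00
  3.430e+00] 34.08 5.83 [ 74. 128. 221. 252. 132.  72.]
-1 42 [-3.130e+00  6.100e-01  4.000e-02  8.770e+00  4.032e+01  1.760e+00
  3.320e+00] 29.82 5.38 [ 74. 143. 220. 248. 117.  81.]
-1 47 [-4.180e+00  7.500e-01  3.000e-02  1.039e+01  4.455e+01  2.280e+00
  1.490e+00] 29.36 5.22 [ 75. 177. 220. 245.  22. 164.]
real	0m48.807s
user	0m47.431s
sys	0m0.399s
```

```bash
python3 - <<'E'
from fit import *
np.set_printoptions(precision=1,suppress=True)
for side,dx,dy,dyaw,T in((1,1.5,9.65,.02,10.4),(-1,-3,.7,.03,8.8),(-1,-1.3,1.4,.01,7.3)):
    y=.21*side;n=bed(-.268,y,0)-bed(-.14,side*.14,0);a=np.arctan2(n[1],n[0])+dyaw;nn=np.array([np.cos(a),np.sin(a),0]);s=np.cross(nn,zv);s=s if s@yv*side>0 else -s
    E=bed(-.268,y,0)+np.array([dx,dy,0])/1000+s*.0386
    q=lambda o,f,z:proj(P,E+(s*o+nn*f+zv*z)/1000)
    print("side",side,"top outer front",q(0,0,94),"outer back",q(0,-T,94),"inner front",q(-53,0,94),"slot67",q(-40,0,67),"f3",q(-40,3,67),"rod back15",q(-40,-25,67))
    for z in range(27,50,3):
        if side>0: print(z,"backslab in2..out3: top-out",q(3,-T-1.5,z+3.25),"bot-in",q(-2,-T-1.5,z-3.25),"edge",q(0,-T,z))
        else: print(z,"face top at -10",q(-10,0,z+3.25),"front top",q(-10,1.5,z+3.25),"front bot",q(-10,1.5,z-3.25))
R=np.load("S2.npy").mean(2)
print("strip cols 345-349 rows 314..323");print(R[314:324,344:350])
L=np.load("L2.npy").mean(2)
E
```

```text
side 1 top outer front [239.1 186.4] outer back [242.6 185.9] inner front [240.1 199.5] slot67 [241.3 202.5] f3 [240.2 202.6] rod back15 [249.8 201.2]
27 backslab in2..out3: top-out [246.2 199.6] bot-in [246.6 202.2] edge [245.9 201.1]
30 backslab in2..out3: top-out [246.1 199. ] bot-in [246.5 201.6] edge [245.8 200.5]
33 backslab in2..out3: top-out [245.9 198.3] bot-in [246.3 200.9] edge [245.7 199.8]
36 backslab in2..out3: top-out [245.8 197.7] bot-in [246.2 200.3] edge [245.5 199.2]
39 backslab in2..out3: top-out [245.6 197. ] bot-in [246.1 199.6] edge [245.4 198.5]
42 backslab in2..out3: top-out [245.5 196.3] bot-in [245.9 199. ] edge [245.2 197.8]
45 backslab in2..out3: top-out [245.4 195.7] bot-in [245.8 198.3] edge [245.1 197.2]
48 backslab in2..out3: top-out [245.2 195. ] bot-in [245.6 197.6] edge [244.9 196.5]
side -1 top outer front [350.8 309.3] outer back [352. 306.] inner front [328.9 301.8] slot67 [334. 309.] f3 [333.5 310.1] rod back15 [337.5 300. ]
27 face top at -10 [345.4 320. ] front top [345.2 320.5] front bot [345.  321.7]
30 face top at -10 [345.4 319.4] front t
[... 1050 characters left out ...]
.6 317.9] front bot [345.4 319.1]
42 face top at -10 [345.8 316.8] front top [345.6 317.3] front bot [345.5 318.5]
45 face top at -10 [345.9 316.2] front top [345.7 316.8] front bot [345.6 318. ]
48 face top at -10 [346.  315.7] front top [345.8 316.2] front bot [345.6 317.4]
strip cols 345-349 rows 314..323
[[218.2 218.4 218.3 218.5 218.8 218.1]
 [216.2 217.1 218.  218.2 217.6 213.2]
 [201.7 209.2 213.  215.8 216.2 205.5]
 [164.2 177.  189.3 201.5 206.8 192.4]
 [121.1 131.4 147.5 165.4 175.3 163.9]
 [109.2 107.2 111.1 121.7 129.4 122. ]
 [122.1 117.9 112.  108.9 105.2  95.8]
 [127.2 126.  123.  122.5 115.2  98.1]
 [119.2 123.6 125.3 126.1 117.1  96.2]
 [101.3 111.9 118.5 119.  104.7  84.5]]
```

Emit:
{"fn": "apply_moves", "kwargs": {"motion": "0 2.1 -1.15 0 0 0 0;0 2.1 -1.15 0 0 0 0;0 2.1 -1.15 0 0 0 0;0 2.1 -1.15 0 0 0 0;0 2.1 -1.15 0 0 0 0;0 2.1 -1.15 0 0 0 0;0 2.1 -1.15 0 0 0 0;0 2.1 -1.15 0 0 0 0;0 0 0 0 0 0 0;0 0 0 3 0 0 0;0 0 0 3 0 0 0;0 0 0 3 0 0 0;0 0 0 1.5 0 0 0;0 0 0 0.6 0 0 0;0 0 0 0.2 0 0 0;0 0 0 0.1 0 0 0;0 0 0 0 0 0 0"}}

```text
time: 19.68
tool_pos: [0.501, 0.0529, 0.0728]
tool_rot: [3.141, 0.001, 2.892]
contact_force: [-0.4, 0.0, 0.2]
opening: 0.0004
grip_force: 0.0
```

Emit:
{"fn": "apply_moves", "kwargs": {"motion": "0 0 0 0.2 0 0 0;0 0 0 0.1 0 0 0;0 0 0 0.1 0 0 0;0 0 0 0.1 0 0 0;0 0 0 0.1 0 0 0;0 0 0 0.1 0 0 0;0 0 0 0.2 0 0 0;0 0 0 0.2 0 0 0;0 0 0 0.2 0 0 0;0 0 0 0.15 0 0 0;0 0 0 0.1 0 0 0;0 0 0 0 0 0 0"}}

```text
time: 21.18
tool_pos: [0.5007, 0.0529, 0.0573]
tool_rot: [3.141, 0.0, 2.892]
contact_force: [-1.7, 0.4, 6.2]
opening: 0.0007
grip_force: 3.4
```

Emit:
{"fn": "apply_moves", "kwargs": {"motion": "0 0 0 0.05 0 0 0;0 0 0 0 0 0 0;0 0 0 -1 0 0 0;0 0 0 -2 0 0 0;0 0 0 -3 0 0 0;0 -0.38 -2.7 0 0 0 0;0 -0.38 -2.7 0 0 0 0;0 -0.38 -2.7 0 0 0 0;0 -0.38 -2.7 0 0 0 0;0 -0.38 -2.7 0 0 0 0;0 -0.38 -2.7 0 0 0 0;0 -0.38 -2.7 0 0 0 0;0 -0.38 -2.7 0 0 0 0;0 -0.38 -2.7 0 0 0 0;0 -0.38 -2.7 0 0 0 0;0 0 0 2 0 0 0;0 0 0 1.5 0 0 0;0 0 0 0.8 0 0 0;0 0 0 0 0 0 0"}}

```text
time: 23.55
tool_pos: [0.4705, -0.2176, 0.0728]
tool_rot: [3.141, -0.001, 2.892]
contact_force: [0.7, -0.5, -0.1]
opening: 0.0007
grip_force: 0.0
```

Emit:
{"fn": "apply_moves", "kwargs": {"motion": "0 0 0 0.1 0 0 0;0 0 0 0.1 0 0 0;0 0 0 0.1 0 0 0;0 0 0 0.1 0 0 0;0 0 0 0.1 0 0 0;0 0 0 0.1 0 0 0;0 0 0 0 0 0 0"}}

```text
time: 24.42
tool_pos: [0.4707, -0.2181, 0.0672]
tool_rot: [3.142, 0.0, 2.892]
contact_force: [-1.0, -0.3, -0.3]
opening: 0.0005
grip_force: 0.2
```

Emit:
{"fn": "apply_moves", "kwargs": {"motion": "0 0 0 0.1 0 0 0;0 0 0 0.1 0 0 0;0 0 0 0.1 0 0 0;0 0 0 0.1 0 0 0;0 0 0 0.1 0 0 0;0 0 0 0.1 0 0 0;0 0 0 0.1 0 0 0;0 0 0 0.1 0 0 0;0 0 0 0 0 0 0"}}

```text
time: 25.55
tool_pos: [0.471, -0.2187, 0.0599]
tool_rot: [-3.141, 0.001, 2.892]
contact_force: [-1.9, -0.7, 6.3]
opening: 0.0003
grip_force: 3.2
```

Emit:
{"fn": "apply_moves", "kwargs": {"motion": "0 0 0 -1 0 0 0;0 0 0 -2 0 0 0;0 0 0 -4 0 0 0;0 0 0 -4 0 0 0;0 -1 2.8 -1 0 0 0;0 -1 2.8 0 0 0 0;0 -1 2.8 0 0 0 0;0 -1 2.8 0 0 0 0;0 -1 2.8 0 0 0 0;0 -1 2.8 0 0 0 0;0 -1 2.8 0 0 0 0;0 -1 2.8 0 0 0 0;0 -1 2.8 0 0 0 0;0 -1 2.8 0 0 0 0;0 -1 2.8 0 0 0 0;0 -1 2.8 0 0 0 0;0 -1 2.8 0 0 0 0;0 0 0 0 0 0 0"}}

```text
time: 27.8
tool_pos: [0.6869, 0.1044, 0.1789]
tool_rot: [3.141, -0.0, 2.894]
contact_force: [-0.3, -0.1, -0.3]
opening: 0.0004
grip_force: 0.0
```

```bash
python3 - <<'E'
from rl import *
S=np.mean([robot.read_camera("scene")["img"].astype(float) for _ in range(20)],0); np.save("S3.npy",S)
L=rl(S,228,182,36,42);R=rl(S,324,294,36,42);np.save("L3.npy",L);np.save("R3.npy",R)
f=lambda x:cv2.resize((np.clip((x-20)/235,0,1)**.6*255).astype(np.uint8),None,fx=1.8,fy=1.8,interpolation=cv2.INTER_LINEAR)
save("rl3.png",np.hstack([f(L),f(R)]))
P0=np.array([351.0,308.5]);out=np.array([3.98,1.5]);up=np.array([.11,-1.95])
def r(A,k,d):
    b=P0-out*k/10-up*d/10; return cv2.remap(A.mean(2).astype(np.float32),np.float32([[(b[0]-324+.5)*6-.5]]),np.float32([[(b[1]-294+.5)*6-.5]]),1)[0,0]
print("k\\d"," ".join("%3d"%d for d in range(20,90,3)))
for k in range(4,54,4): print("%3d"%k," ".join("%3d"%int(r(R,k,d)) for d in range(20,90,3)))
g=S.mean(2);d=S[:,:,0]-S[:,:,2]
print("     "+" ".join("%3d"%i for i in range(237,256)))
for v in range(194,216): print(v," ".join("%3.0f"%x for x in g[v,237:256])," | "," ".join("%3.0f"%x for x in d[v,241:252]))
print(robot.observe()["time"])
E
```

```text
k\d  20  23  26  29  32  35  38  41  44  47  50  53  56  59  62  65  68  71  74  77  80  83  86  89
  4 218 217 217 217 217 219 221 224 223 221 209 185 139  97  79  96 119 117  98  83  77  73  71  73
  8 224 225 224 222 221 220 216 215 217 215 214 201 168 118  90  87 113 138 139 129 127 131 126 105
 12 218 217 219 220 219 219 218 217 218 220 209 190 157 116  88  95 122 133 127 124 127 122 106  87
 16 219 219 220 219 217 217 219 219 218 217 219 208 175 125  91  87 106 133 134 127 124 116  98  84
 20 219 217 214 215 221 223 218 215 216 218 219 210 180 137 109 105 124 137 134 125 120 115 107  98
 24 216 201 187 189 199 203 195 188 192 203 203 187 150 114  98 111 129 134 131 132 126 115 108 109
 28 223 208 187 170 172 174 168 161 163 167 166 146 123 106 105 112 121 121 121 124 127 119 111 111
 32 218 204 170 138 118 113 112 113 115 121 127 125 113 105 106 110 113 116 122 125 122 114 110 106
 36 223 213 197 182 183 196 200 188 169 158 150 134 119 119 134 156 158 145 133 127 120 115 109 103
 40 121 120 120 122 127 134 143 152 158 166 183 206 207 183 153 138 137 135 131 132 131 120 111 107

[... 2501 characters left out ...]
131 121  |   34  13  -6 -15 -13 -15 -13 -12  -9  -2   8
211  52  58  71  83  88 103 148 194 203 177 150 138 131 122 114 109 108 108 105  |   39  20  -3 -14 -16 -13 -11 -10  -6   5  24
212  51  57  70  81  85  97 138 184 196 167 135 124 122 117 110 104 102 103 104  |   40  24  -1 -13 -15 -13 -10  -8  -5   6  30
213  53  59  72  83  87  94 129 175 192 172 139 124 122 119 113 106 104 105 104  |   43  28   2 -12 -15 -13 -10  -9  -6   7  30
214  56  61  77  90  93  96 120 163 190 179 146 126 124 122 115 108 105 105 104  |   50  35   7 -10 -15 -14 -11  -9  -6   5  28
215  61  63  80  94  98  99 115 151 181 176 146 127 124 122 115 107 103 102 103  |   55  39  10  -8 -14 -14 -11  -8  -5   5  27
28.8
```

View pics/rl3.png

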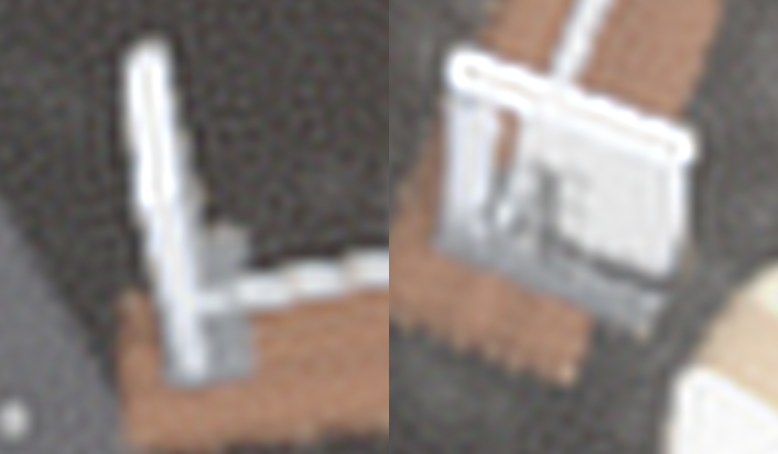

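Emit:
{"fn": "apply_moves", "kwargs": {"motion": "0 1 -2.8 0 0 0 0;0 1 -2.8 0 0 0 0;0 1 -2.8 0 0 0 0;0 1 -2.8 0 0 0 0;0 1 -2.8 0 0 0 0;0 1 -2.8 0 0 0 0;0 1 -2.8 0 0 0 0;0 1 -2.8 0 0 0 0;0 1 -2.8 0 0 0 0;0 1 -2.8 0 0 0 0;0 1 -2.8 0 0 0 0;0 1 -2.8 0 0 0 0;0 1 -2.8 0 0 0 0;0 0 0 0 0 0 0;0 0 0 3.5 0 0 0;0 0 0 3.5 0 0 0;0 0 0 3 0 0 0;0 0 0 1 0 0 0;0 0 0 0.3 0 0 0;0 0 0 0 0 0 0"}}

```text
time: 31.3
tool_pos: [0.4714, -0.2183, 0.0671]
tool_rot: [-3.141, 0.002, 2.892]
contact_force: [-0.9, 0.2, 0.5]
opening: 0.0002
grip_force: 0.0
```

Target TCP z of about 0.058.

Emit:
{"fn": "apply_moves", "kwargs": {"motion": "0 0 0 0.2 0 0 0;0 0 0 0.2 0 0 0;0 0 0 0.1 0 0 0;0 0 0 0.1 0 0 0;0 0 0 0.1 0 0 0;0 0 0 0.1 0 0 0;0 0 0 0.1 0 0 0;0 0 0 0.05 0 0 0;0 0 0 0 0 0 0"}}

```text
time: 32.42
tool_pos: [0.4709, -0.2183, 0.0574]
tool_rot: [-3.141, 0.001, 2.892]
contact_force: [-2.1, 0.9, 6.6]
opening: 0.0001
grip_force: 3.5
```

Emit:
{"fn": "apply_moves", "kwargs": {"motion": "0 0 0 -1 0 0 0;0 0 0 -2 0 0 0;0 0 0 -4 0 0 0;0 0 0 -4 0 0 0;0 0 0 -2 0 0 0;0 0 0 0 0 0 0;0 0 0 0 0 0 0"}}

```text
time: 33.3
tool_pos: [0.4702, -0.2178, 0.1858]
tool_rot: [3.141, -0.001, 2.892]
contact_force: [0.1, 0.2, 0.1]
opening: 0.0002
grip_force: 0.0
```

```bash
python3 -c "
from cell import robot
print(robot.hand_in())"
```

```text
the job is handed in; nothing more can be done
None
```

I pressed both corners down, lifted the arm clear and handed the job in at about 33 s; the left pointer is about 31 mm and the right about 30 mm below its start, but the hand-in gave no verdict and the tab heights are only good to roughly 3 mm (the left tab was nearly hidden from the camera), so being within the 4 mm limit is likely, not certain.

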